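# Rake desoldered parts off the microscope plate

## Robot

A 6-joint arm with a two-finger parallel gripper is mounted at the origin on the work surface. World frame = base frame: x ahead of the robot, y to its left, z up, the work surface at z = 0. Lengths are in m, angles in degrees, forces in N, time in s.
With the tool pointing down it reaches from about 0.3 to 0.825 m from the base axis. Payload 5.4 kg.
Tool frame: the origin (TCP) lies on the front face of the gripper's body, between the roots of the fingers; the fingertips stand 88 mm ahead of it and the grasp point (between the pads) lies 69 mm ahead of it; z points along the fingers, y is the line along which they close (so a half turn about z gives the same grasp; the last joint's range is limited). The gripper opens to 92 mm and grips with 3 to 60 N. Pads are 20 mm wide; open, the fingers measure 128 mm over their backs; the gripper's body (75 mm by 189 mm) begins 69 mm behind the grasp point.
Start: joints at [-12.038, 9.076, 91.501, -0, 79.423, -12.038], TCP at [0.575, -0, 0.303] pointing down, gripper open.
Joint ranges: [-166.64, 166.64], [-54.1, 131.32], [10.49, 154.53], [-73.88, 253.88], [9.74, 151.15], [-171.62, 171.62]. Speed limits (degrees/s): [147.25, 147.25, 180, 180, 180, 180].

## Interface

Orientations are given as a 3x3 rotation matrix whose columns are the frame's x, y, z axes.
In Python, from station import ctrl, set_gripper, vision gives the robot as it stands. Calls block until the motion is done:
- ctrl.move_ptp(position, orientation): joint-space move of the TCP to a pose.
- ctrl.move_linear(position, attitude=None, velocity=0.15, contact_N=None): straight line of the TCP; attitude=None keeps the orientation; velocity is the mean speed in m/s. With contact_N (N) it stops when the force on the tool has changed by that much, and returns True; else False.
- ctrl.set_joints(angles): joint-space move.
- set_gripper(opening, f_grip=None): finger opening in m; f_grip is the grip in N (None keeps the last); returns when the fingers have stopped.
- ctrl.sleep(seconds).
- ctrl.inverse_kinematics(position, orientation): joint angles nearest the present ones, or None.
- ctrl.state(): the state.
- vision.capture(name): name is "scene" or "side" or "wrist"; returns a dict with "frame" (400x640x3 uint8, red, green, blue), "camera_matrix" (3x3 intrinsics, pixels), "rvec" (rotation vector, rad) and "tvec" (3), from world to camera coordinates, as OpenCV has them. Camera axes: x right, y down, z forward; pixel columns grow to the right and rows downward; lengths in m; the calibration is good to about 2 mm. A picture is of the moment at which its call begins. There is no depth.
A pose or a line that the arm cannot do raises ctrl.Unreachable and nothing moves.
- ctrl.sign_off(): hands the job in; it is judged then, once.
The state is a dict: "t": time; "joint_positions": joint angles; "joint_velocities": joint speeds; "joint_torque": joint torques, N m; "position": TCP position; "tool_rot": TCP orientation; "force": force on the tool from outside, world axes, zero at the start; "moment": the same for the moment, N m; "finger_gap": finger opening in m; "grasp_force": force on a finger pad.
Only numpy, scipy, OpenCV 4.12 (cv2) and the standard library are available. Lean on these libraries where they do the work, as an engineer would, in place of code of your own. Each camera call takes 0.05 s, during which the arm holds its last target. There are 200 camera calls.

## Task

First lift the scrap pan by its red grip and set it in front of the blue plate, square and centred, grip towards you, with its far wall tucked under the plate's open edge. Then take the yellow scraper by its slanted handle and rake all five loose parts off the open edge into the pan, without touching the parts with the robot and without touching the microscope. Set the scraper back flat on its green mat, set things down rather than drop them, and leave the jar and the spool where they are.

Things in the scene. Friction and masses are not known exactly. Their poses are not given: they have to be found in the camera images.
- stand: Fixed stand. Blue plate 160 (x) x 200 (y) mm, 12 mm thick, top 46 mm above the bench, from x -70 to +90, y -100 to +100 mm. Rims 6 mm wide, 8 mm high on both sides and the +x end; the -x end (robot's side) is open and overhangs the aluminium foot (from x = -40 mm, 180 mm wide) by 30 mm, 34 mm free height under it. Origin: on the bench, under the plate; z up.
- open_edge (a point): Middle of the top of the plate's open edge, at (-70, 0, 46) mm in the stand's frame.
- microscope: Fixed white microscope, turns with the stand. Origin on the bench under its lens axis, 85 mm in +x of the stand's origin; axes as the stand's. Round head, 66 mm wide (84 mm from 211 mm up), over the plate's far part, lower end 156, top 286 mm above the bench. Arm 35 mm square at x = 45 mm, 217-252 mm high, runs in +y to a 32 mm post at (45, 190) mm, 300 mm tall.
- pan: Loose aluminium scrap pan, 90 (x) x 180 (y) mm, 24 mm high, walls and floor about 3 mm, open above, 0.2 kg. Origin: centre of its underside. A red upright grip stands on the wall at -x.
- pan_grip (a point): Point to hold the red grip of the pan, at (-40, 0, 52) mm in the pan's frame; axes as the pan's. The grip is 10 mm thick (x), 50 mm wide (y), and rises to 64 mm above the pan's underside.
- mat: Fixed green rest mat for the scraper, 85 (x) x 180 (y) mm, 3 mm thick. Origin: centre of its underside, on the bench.
- scraper: Loose scraper, about 0.18 kg: a yellow block 24 (x) x 140 (y) x 25 (z) mm with a black handle. Origin: centre of the block's underside. The handle leaves the middle of the block's top leaning 40 degrees from the vertical towards -x; 14 mm thick, 22 mm wide (y), 85 mm long.
- scraper_grip (a point): Point to hold on the handle's centre line, 65 mm along it from the block's top, at (-41.8, 0, 74.8) mm in the scraper's frame; axes as the scraper's (not leaning).
- jar: Bystander: loose amber jar, 48 mm in diameter, 60 mm tall, beside the stand. Origin: centre of its underside.
- spool: Bystander: loose orange spool, 52 mm in diameter, 46 mm tall, beside the stand. Origin: centre of its underside.
- part0: Loose desoldered part on the plate: white block 16 x 16 x 8 mm with a copper stripe. 12 g. Origin: centre of its underside.
- part1: Loose desoldered part on the plate: dark disc, 18 mm in diameter, 8 mm high, copper top. 12 g. Origin: centre of its underside.
- part2: Loose desoldered part on the plate: white block 16 x 16 x 8 mm with a copper stripe. 12 g. Origin: centre of its underside.
- part3: Loose desoldered part on the plate: dark disc, 18 mm in diameter, 8 mm high, copper top. 12 g. Origin: centre of its underside.
- part4: Loose desoldered part on the plate: white block 16 x 16 x 8 mm with a copper stripe. 12 g. Origin: centre of its underside.
There are look-alikes about, which are no part of the job. Of the things that look like the mat, take the one that is farthest to the robot's left at the start.

How it is judged:
By the outcome, as a careful person would: the job done as asked, in the order asked, and still so for the second after the job is handed in, with the robot touching nothing.
It also fails if it takes over 67 s, if anything falls off the work surface, if the arm or the gripper's body presses on something with over 40 N, if the wrist force passes 120 N, or if a joint passes its speed limit or range.

## Working session

There is one attempt and no reset: what is moved stays moved. The work goes in short steps, each a Python script; the robot and the scene stay as the last script left them, time stands still between calls to the robot, and variables do not carry over. Pictures are saved under pics/ and viewed, at most 10 in all, crops included, and the job is handed in when it is done.

```bash
ls; mkdir -p pics; python3 - <<'E'
from station import ctrl, vision
import cv2,pickle
d={n:vision.capture(n) for n in("scene","side","wrist")}
pickle.dump(d,open("c0.pkl","wb"))
import numpy as np
for n in d:
    cv2.imwrite(f"pics/{n}0.png",d[n]["frame"][:,:,::-1])
    R=cv2.Rodrigues(d[n]["rvec"])[0]; print(n,-R.T@np.ravel(d[n]["tvec"]),R[2],d[n]["camera_matrix"][0,0])
print(ctrl.state()["t"])
E
```

```text
pics
scene [0.5508527  0.41364613 1.29547355] [-0.04362126 -0.38381662 -0.92237844] 496.449663459027
side [ 0.01110472 -0.6416991   0.94014451] [ 0.424316    0.49793294 -0.75631919] 420.96511638745676
wrist [0.57533174 0.07451966 0.38363086] [-8.67663539e-04 -2.62400703e-01 -9.64958610e-01] 290.9381234533809
0.15
```

View pics/scene0.png

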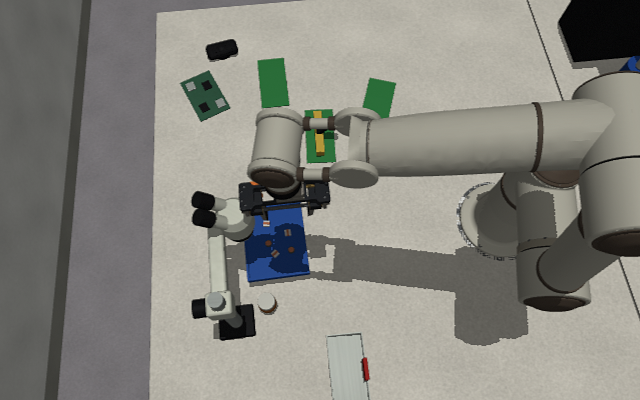

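View pics/side0.png

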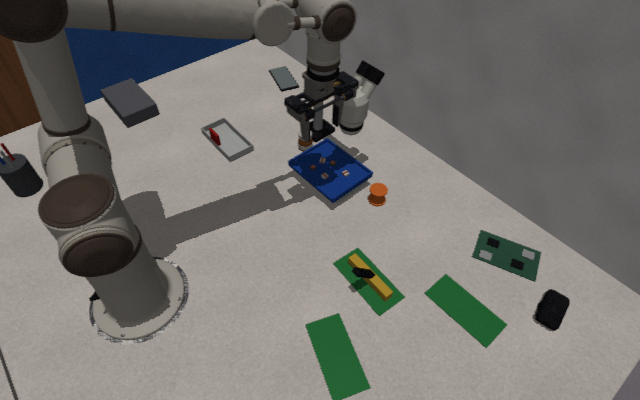

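```bash
cat > h.py <<'E'
import numpy as np, cv2
from station import ctrl,set_gripper,vision
def ray(c,px):
    R=cv2.Rodrigues(np.array(c["rvec"]))[0]; o=-R.T@np.ravel(c["tvec"])
    px=np.atleast_2d(np.array(px,float)); d=np.c_[px,np.ones(len(px))]@np.linalg.inv(c["camera_matrix"]).T@R
    return o,d
def onz(c,px,z):
    o,d=ray(c,px); return o+d*((z-o[2])/d[:,2])[:,None]
def proj(c,P): return cv2.projectPoints(np.array(P,float).reshape(-1,3),c["rvec"],c["tvec"],c["camera_matrix"],None)[0][:,0]
def tri(c1,p1,c2,p2):
    P=[c["camera_matrix"]@np.c_[cv2.Rodrigues(np.array(c["rvec"]))[0],np.ravel(c["tvec"])] for c in(c1,c2)]
    x=cv2.triangulatePoints(P[0],P[1],np.array(p1,float).reshape(2,1),np.array(p2,float).reshape(2,1)).ravel(); return x[:3]/x[3]
H={"red":((172,8),150,60),"green":((50,85),100,50),"blue":((105,125),120,40),"yellow":((20,32),150,90),"orange":((5,17),170,90)}
def blobs(c,col,amin=60):
    h=cv2.cvtColor(c["frame"],cv2.COLOR_RGB2HSV).astype(int); (a,b),s,v=H[col]
    hh=(h[...,0]>=a)&(h[...,0]<=b) if a<b else (h[...,0]>=a)|(h[...,0]<=b)
    m=(hh&(h[...,1]>=s)&(h[...,2]>=v)).astype(np.uint8)
    m=cv2.morphologyEx(m,cv2.MORPH_CLOSE,np.ones((3,3)))
    cs=cv2.findContours(m,cv2.RETR_EXTERNAL,cv2.CHAIN_APPROX_NONE)[0]
    return sorted([k[:,0] for k in cs if cv2.contourArea(k)>=amin],key=lambda k:-cv2.contourArea(k))
def rect(P):
    "min-area rect of world xy points: centre mm, size, yaw"
    r=cv2.minAreaRect((P[:,:2]*1000).astype(np.float32)); return np.round(r[0],1),np.round(r[1],1),round(r[2],1)
def down(yaw,):
    "tool pointing down, tool y (closing) along world direction yaw deg"
    a=np.radians(yaw); y=np.array([np.cos(a),np.sin(a),0]); z=np.array([0,0,-1.]); return np.c_[np.cross(y,z),y,z]
E
python3 - <<'E'
from h import *; import pickle
d=pickle.load(open("c0.pkl","rb"))
for n in("scene","side"):
  for col,z in(("red",.05),("green",.003),("blue",.046),("yellow",.028),("orange",.046)):
    for k in blobs(d[n],col,25)[:4]: print(n,col,k.mean(0).round(),*rect(onz(d[n],k,z)))
s=ctrl.state(); print(s["tool_rot"])
E
```

```text
scene red [365. 368.] [428.4 349.7] [47.7  9.2] 89.2
scene green [205.  96.] [ 799.9 -496.4] [ 95.6 155.8] 23.1
scene green [273.  83.] [ 587.7 -521.7] [ 82.3 179. ] 1.0
scene green [379.  96.] [ 268.9 -428.7] [132.2  81.8] 70.1
scene green [320. 147.] [ 465.6 -284. ] [111.3  82. ] 86.6
scene blue [276. 244.] [619.  15.] [159.4 188. ] 1.4
scene blue [632.  65.] [-509.6 -441.2] [68.3 56.4] 69.7
scene blue [283. 204.] [588.4 -91.3] [92.8  5.5] 0.6
scene yellow [319. 141.] [ 468.  -286.1] [77. 24.] 86.8
scene yellow [317. 114.] [ 464.7 -375.5] [20.8 23.8] 83.7
side red [214. 136.] [426.9 344.6] [87.5 18. ] 86.4
side green [337. 357.] [ 275.6 -411.3] [179.6  83.3] 69.9
side green [466. 310.] [ 587.2 -524.9] [ 83.7 177.6] 1.0
side green [368. 281.] [ 462.8 -320.8] [177.9  83.1] 86.1
side green [511. 255.] [ 798.9 -501.3] [ 96.3 155.7] 22.8
side blue [145.  54.] [ 509.8 1062.6] [673.6 570.8] 0.0
side blue [331. 169.] [619.9   6.8] [171.1 212.7] 1.4
side yellow [371. 274.] [ 465.9 -322.3] [139.7  24.6] 87.7
side orange [378. 190.] [ 669.9 -146.7] [49.8 46.3] 50.6
[[-4.31582779e-05  9.99999070e-01 -1.36333676e-03]
 [ 9.99999961e-01  4.35354003e-05  2.76588775e-04]
 [ 2.76647871e-04 -1.36332477e-03 -9.99999032e-01]]
```

```bash
python3 - <<'E'
from h import *; import pickle
ctrl.move_linear([.43,0.05,.32],down(0),velocity=.3)
ctrl.move_linear([.42,.33,.32],velocity=.3)
d={n:vision.capture(n) for n in("scene","side","wrist")}
pickle.dump(d,open("c1.pkl","wb"))
a=d["scene"]["frame"][80:400,150:410]; b=d["side"]["frame"][100:330,190:420]
a=cv2.resize(a,None,fx=1.7,fy=1.7,interpolation=2);b=cv2.resize(b,(350,350),interpolation=2)
im=np.zeros((560,800,3),np.uint8); im[:a.shape[0],:a.shape[1]]=a; im[:350,446:796]=b; im[360:560,446:766]=cv2.resize(d["wrist"]["frame"],(320,200))
cv2.imwrite("pics/c1.png",im[:,:,::-1])
for n in d:
  for col,z in(("red",.064),("green",.003),("blue",.046),("yellow",.028),("orange",.046)):
    for k in blobs(d[n],col,25)[:4]: print(n,col,k.mean(0).round(),*rect(onz(d[n],k,z)))
print(ctrl.state()["t"])
E
```

```text
scene red [366. 372.] [428.8 358.5] [31.1  6.7] 89.0
scene green [205.  96.] [ 800.1 -496.3] [ 96.1 155.8] 23.1
scene green [377. 104.] [ 276.7 -407.2] [178.   81.9] 70.1
scene green [273.  83.] [ 587.7 -521.5] [ 82.3 179.4] 1.0
scene green [318. 135.] [ 463.4 -317.5] [178.4  82.3] 86.3
scene blue [276. 242.] [619.6   7. ] [158.5 203.9] 1.4
scene blue [623.  81.] [-475.1 -379. ] [219.9  70. ] 39.8
scene yellow [319. 142.] [ 468.3 -281.1] [60.5 24.2] 87.0
scene yellow [317. 118.] [ 464.9 -359. ] [55.4 24.2] 87.7
scene orange [252. 194.] [ 671.3 -135.5] [63.1 46.6] 86.3
side green [337. 357.] [ 275.6 -411.3] [179.6  83.3] 69.9
side green [466. 310.] [ 587.3 -524.6] [ 83.7 178.3] 1.0
side green [507. 255.] [ 798.9 -501.2] [ 96.3 155.9] 22.8
side green [368. 279.] [ 462.8 -320.8] [177.9  83.1] 86.1
side blue [107.  50.] [ 398.8 1056.6] [653.  610.1] 79.0
side blue [331. 169.] [619.9   6.8] [171.1 212.7] 1.4
side blue [228.  20.] [871.5 975.2] [426.5 244.5] 58.2
side blue [198.  58.] [617.2 784.7] [123.4  23.4] 7.2
side yellow [371. 274.] [ 465.9 -322. ] [139.3  24.4] 87.7
side orange [378. 190.] [ 669.9 -146.7] [49.8 46.3] 50.6
wrist red [329. 163.] [428.8 351.1] [46.9  7. ] 90.0
wrist blue [425. 348.] [578.8  75.6] [62.3 88. ] 89.8
2.05
```

View pics/c1.png

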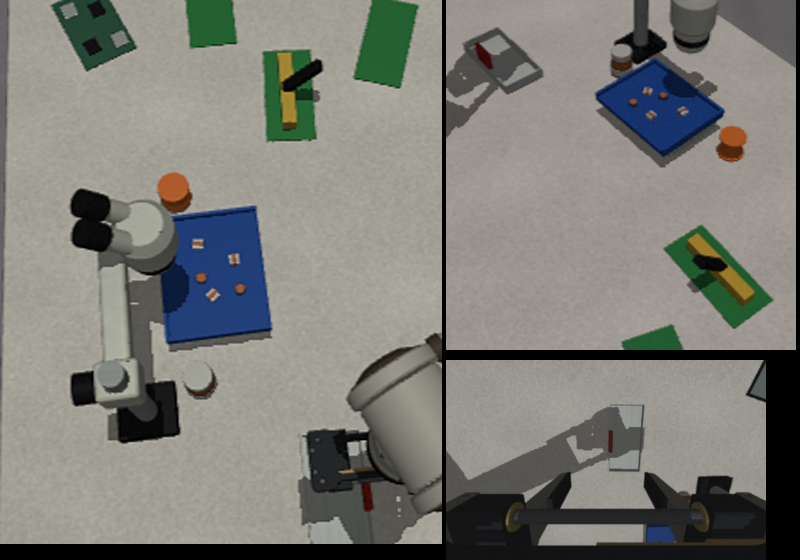

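```bash
python3 - <<'E'
from h import *; import pickle
d=pickle.load(open("c1.pkl","rb"))
def ext(n,z,yaw=1.4):
    k=max([k for k in blobs(d[n],"blue",300) if abs(k.mean(0)-((276,242) if n=="scene" else (331,169))).max()<8],key=len)
    a=np.radians(yaw);R=np.array([[np.cos(a),np.sin(a)],[-np.sin(a),np.cos(a)]])
    P=onz(d[n],k,z)[:,:2]@R.T*1000
    q=np.percentile(P,[1,99],axis=0); return P.min(0).round(1),P.max(0).round(1)
for n in("scene","side"):
    for z in(.034,.046,.054): print(n,z,*ext(n,z))
px=[(266.5,223.5),(287.6,232),(268,243.5),(291,250),(275,253.5)]
print((onz(d["scene"],px,.054)*1000).round(0)[:,:2])
# pan outline from wrist: light pixels near the grip
w=d["wrist"]; g=cv2.cvtColor(w["frame"],cv2.COLOR_RGB2HSV)
f=w["frame"][70:240,290:420]; cv2.imwrite("pics/pan.png",cv2.resize(f[:,:,::-1],None,fx=4,fy=3.5,interpolation=2))
P=proj(w,[[.4388,.351,.024],[.4238,.261,.024],[.5138,.261,.024],[.5138,.441,.024],[.4238,.441,.024]]); print(P.round(1))
E
```

```text
scene 0.034 [ 540.1 -115. ] [700.1  90.9]
scene 0.046 [ 540.3 -110.1] [698.8  93.8]
scene 0.054 [ 540.4 -106.8] [697.9  95.8]
side 0.034 [ 541.5 -107.6] [714.9 108. ]
side 0.046 [ 534.3 -114.6] [705.4  98. ]
side 0.054 [ 529.5 -119.4] [699.   91.4]
[[636. -38.]
 [583.  -8.]
 [636.  17.]
 [578.  41.]
 [620.  46.]]
[[336.  158.7]
 [324.5 223.9]
 [389.7 223.6]
 [398.2  84.7]
 [324.3  85. ]]
```

View pics/pan.png

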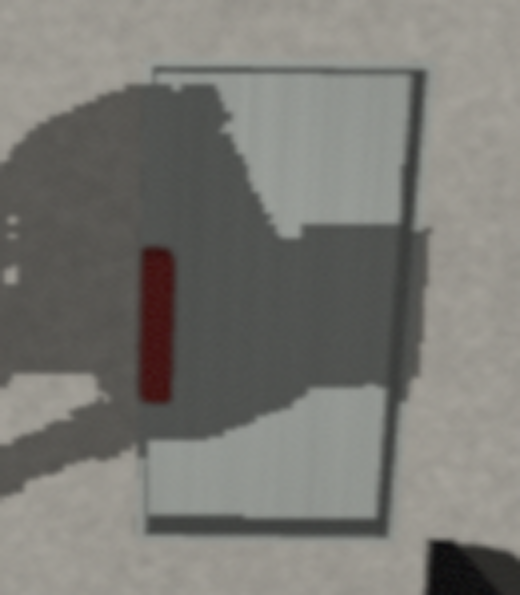

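```bash
python3 - <<'E'
from h import *; import pickle
d=pickle.load(open("c1.pkl","rb"))
C=onz(d["wrist"],[(325,222.9),(386.8,222.9),(396.8,89.4),(328,89)],.024); print((C*1000).round(1)[:,:2], (C.mean(0)*1000).round(1))
yaw=-1.
set_gripper(.05)
ctrl.move_linear([.429,.351,.22],down(yaw),velocity=.2)
w=vision.capture("wrist")
for k in blobs(w,"red",25)[:2]: print(k.mean(0).round(),*rect(onz(w,k,.064)))
cv2.imwrite("pics/w2.png",w["frame"][:,:,::-1])
pickle.dump(w,open("w2.pkl","wb"))
print(ctrl.state()["t"])
E
```

```text
[[424.4 262.4]
 [509.7 262.1]
 [512.4 435.7]
 [428.3 436.4]] [468.7 349.1  24. ]
[321. 206.] [428.5 351.6] [48.5  7.7] 89.1
3.525
```

View pics/w2.png

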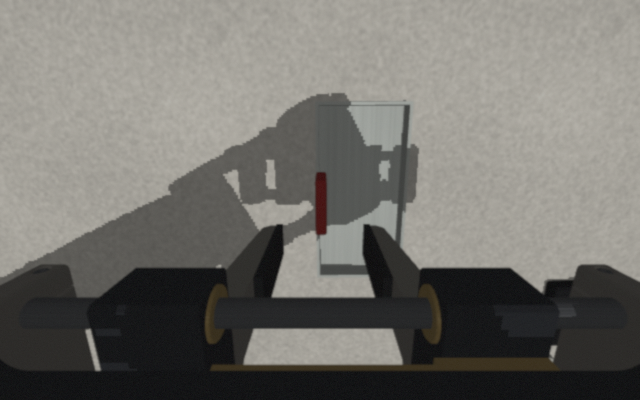

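```bash
python3 - <<'E'
from h import *
y=.3508
ctrl.move_linear([.4287,y,.122],velocity=.12,contact_N=8)
print(set_gripper(0.0,40)); s=ctrl.state(); print(s["finger_gap"],s["grasp_force"],s["position"])
ctrl.move_linear([.4287,y,.20],velocity=.12)
th=np.radians(1.4); u=np.array([np.cos(th),np.sin(th)]); S=np.array([.6102,.0069])
# orientation: pan yaw -1 -> 1.4
g=lambda x:S+u*x
ctrl.move_linear([*g(-.170),.20],down(1.4),velocity=.2)
ctrl.move_linear([*g(-.170),.1255],velocity=.1,contact_N=6)
import pickle
d={n:vision.capture(n) for n in("scene","side","wrist")}; pickle.dump(d,open("c3.pkl","wb"))
s=ctrl.state();print(s["position"],s["t"],s["force"],s["finger_gap"])
cv2.imwrite("pics/c3.png",np.vstack([cv2.resize(d["scene"]["frame"][130:310,200:440],(800,600))[:300],cv2.resize(d["side"]["frame"][80:280,200:440],(800,600))[100:400]])[:,:,::-1])
E
```

```text
False
0.009694009377523802 39.99996364116669 [0.42865144 0.35080075 0.12202817]
[0.44084627 0.0026078  0.12626837] 8.9083 [-0.65872421  0.11259231 -2.75846247] 0.009666778767738051
```

View pics/c3.png

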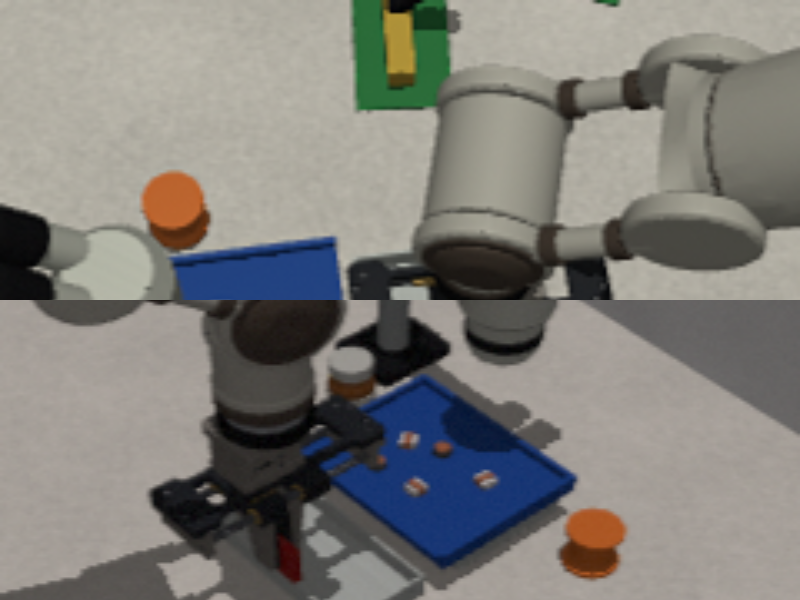

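```bash
python3 - <<'E'
from h import *; import pickle
th=np.radians(1.4); u=np.array([np.cos(th),np.sin(th)]); S=np.array([.6102,.0069]); g=lambda x:S+u*x
print(ctrl.move_linear([*g(-.140),.1255],velocity=.08,contact_N=10))
print(ctrl.move_linear([*g(-.140),.120],velocity=.03,contact_N=6)); s=ctrl.state(); print(s["position"],s["force"])
set_gripper(.04)
ctrl.move_linear([*g(-.140),.22],velocity=.2)
ctrl.move_linear([.42,-.20,.33],velocity=.3)
d={n:vision.capture(n) for n in("scene","side","wrist")}; pickle.dump(d,open("c4.pkl","wb"))
print(ctrl.state()["t"])
a=cv2.resize(d["scene"]["frame"][170:310,230:390],(640,560),interpolation=2)
cv2.imwrite("pics/c4.png",a[:,:,::-1])
for n in d:
  for k in blobs(d[n],"red",25)[:2]: print(n,k.mean(0).round(),*rect(onz(d[n],k,.064)))
E
```

```text
False
True
[0.47022084 0.00347317 0.12181591] [ 0.54149535 -0.20435403  2.83164931]
11.9917
scene [330. 231.] [472.3   5.5] [ 9.1 47.7] 2.1
side [291. 193.] [462.3 -11.5] [71.9 26.3] 88.9
wrist [375.   9.] [470.4 -13.8] [ 8.4 19.7] 3.9
```

View pics/c4.png

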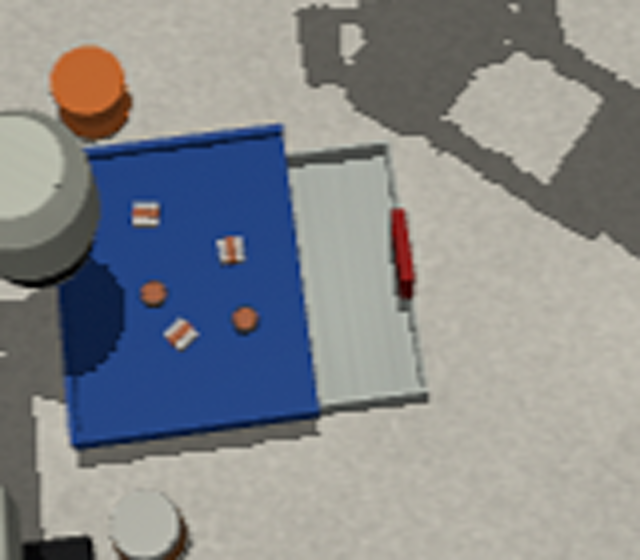

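```bash
cat >> h.py <<'E'
def tilt(yaw,t=40.):
    a=np.radians(yaw);t=np.radians(t); z=np.array([np.cos(a)*np.sin(t),np.sin(a)*np.sin(t),-np.cos(t)])
    y=np.array([-np.sin(a),np.cos(a),0])*YS; return np.c_[np.cross(y,z),y,z]
YS=1
def scr(xy,zb,yaw,back=0.):
    "TCP position for scraper block centre xy, underside height zb, yaw; back = retreat along tool"
    a=np.radians(yaw); R=tilt(yaw)
    g=np.array([xy[0]-.0418*np.cos(a),xy[1]-.0418*np.sin(a),zb+.0748]); return g-R[:,2]*(.069+back)
S=np.array([.6102,.0069]); SY=1.4
def st(x,y=0):
    a=np.radians(SY); return S+np.array([np.cos(a)*x-np.sin(a)*y,np.sin(a)*x+np.cos(a)*y])
E
python3 - <<'E'
from h import *; import pickle, h
d=pickle.load(open("c4.pkl","rb"))
f=lambda p:np.array([[230+u/4,170+v/4] for u,v in p])
pan=onz(d["scene"],f([(387,147),(427,397)]),.024)*1000; print("pan",pan.round(1)[:,:2],pan.mean(0).round(1))
t=pan[1]-pan[0];print("yaw",np.degrees(np.arctan2(-t[0],t[1])))
print("expect",st(-.145)*1000)
for n in d:
  for k in blobs(d[n],"yellow",25)[:3]: print(n,k.mean(0).round(),*rect(onz(d[n],k,.028)))
k=np.concatenate(blobs(d["scene"],"yellow",25)); print("scene all",*rect(onz(d["scene"],k,.028)))
for ys in(1,-1):
    h.YS=ys
    for xy,z,yaw in(((.466,-.322),.003,-2.4),((.466,-.322),.12,-2.4),(st(-.15),.12,1.4),(st(.06),.08,1.4),(st(.06),.045,1.4),(st(-.07),.045,1.4)):
        q=ctrl.inverse_kinematics(h.scr(xy,z,yaw),h.tilt(yaw)); print(ys,None if q is None else np.round(q))
w=d["wrist"]["frame"]; cv2.imwrite("pics/w4.png",w[:,:,::-1])
E
```

```text
pan [[470.1 -79.7]
 [464.6  97.4]] [467.4   8.9  24. ]
yaw 1.7858146255167529
expect [465.24328398   3.35733417]
scene [318. 135.] [ 467.1 -304.4] [113.9  24.2] 87.6
side [371. 274.] [ 465.8 -322.2] [139.7  24.9] 87.6
wrist [350. 283.] [ 463.8 -357. ] [49.6 23. ] 87.3
wrist [353. 230.] [ 466.9 -279.3] [60.1 22.5] 87.3
scene all [ 467.1 -304.4] [113.9  24.2] 87.6
1 [-72.   1. 130.  54.  48. 163.]
1 None
1 None
1 [ -16.   -2.  121.   27.   24. -129.]
1 [ -16.    2.  122.   33.   20. -135.]
1 [ -23.  -22.  142.   36.   27. -143.]
-1 [-72.   1. 130.  54.  48. -17.]
-1 [-72. -14. 127.  44.  60.  -0.]
-1 None
-1 [-16.  -2. 121.  27.  24.  51.]
-1 [-16.   2. 122.  33.  20.  45.]
-1 [-23. -22. 142.  36.  27.  37.]
```

View pics/w4.png

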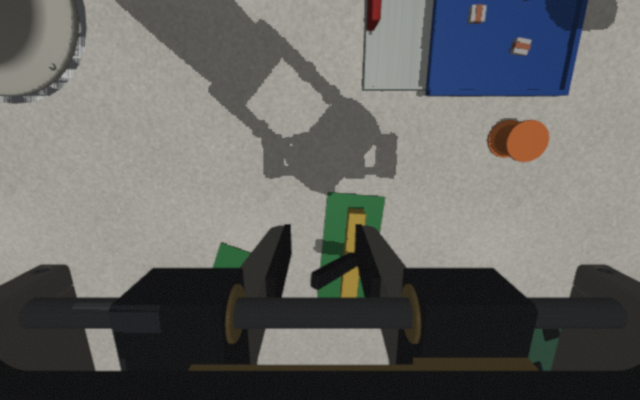

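```bash
python3 - <<'E'
from h import *; import pickle
ctrl.move_linear([.47,-.15,.40],down(0),velocity=.3)
w=vision.capture("wrist"); pickle.dump(w,open("w5.pkl","wb")); print(ctrl.state()["t"])
a=onz(w,[(0,0),(639,0),(320,100)],.03); print(a.round(3))
P=proj(w,[[*st(x,y),z] for x,y,z in((-.07,.1,.046),(-.07,-.1,.046),(-.145,.09,.024),(-.145,-.09,.024))]);print(P.round(1))
x0,y0=P.min(0).astype(int)-25; x1,y1=P.max(0).astype(int)+25
x0,y0=max(x0,0),max(y0,0); c=w["frame"][y0:y1,x0:x1]; print(x0,y0,x1,y1)
cv2.imwrite("pics/w5.png",cv2.resize(c[:,:,::-1],None,fx=3,fy=3,interpolation=2)[:600,:800])
E
```

```text
12.525
[[ 0.032  0.078  0.03 ]
 [ 0.9    0.079  0.03 ]
 [ 0.467 -0.051  0.03 ]]
[[375.3 -28.6]
 [372.  131.3]
 [317.3 -10.7]
 [320.6 125.1]]
292 0 400 156
```

View pics/w5.png

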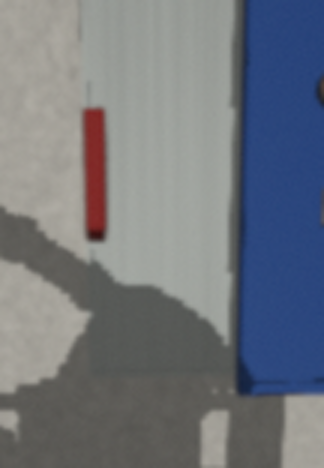

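```bash
sed -i 's/^YS=1/YS=-1/' h.py; python3 - <<'E'
from h import *; import pickle
w=pickle.load(open("w5.pkl","rb"))
for k in blobs(w,"red",25)[:1]: print(rect(onz(w,k,.064)),st(-.14)*1000)
yaw=-2.5; B=(.4665,-.322)
for a in((B,.003,yaw,.1),(B,.003,yaw),(B,.10,yaw),(st(-.03),.10,SY),(st(.06),.085,SY),(st(-.068),.046,SY),(st(-.068),.09,SY)):
    q=ctrl.inverse_kinematics(scr(*a),tilt(a[2])); print(None if q is None else np.round(q))
set_gripper(.06)
ctrl.move_ptp(scr(B,.003,yaw,.1),tilt(yaw))
d={n:vision.capture(n) for n in("scene","side","wrist")}
print(ctrl.state()["t"])
a=cv2.resize(d["side"]["frame"][200:330,290:430],(420,390),interpolation=2); b=cv2.resize(d["wrist"]["frame"],(420,263))[:210]
cv2.imwrite("pics/c6.png",np.vstack([a,b])[:,:,::-1])
E
```

```text
(array([471.1,   0.9]), array([ 6.4, 48.4]), 2.0) [470.24179143   3.47949506]
[-82. -16. 134.  45.  63. -11.]
[-72.   1. 130.  54.  48. -16.]
[-72. -12. 127.  46.  57.  -2.]
[-20. -20. 134.  27.  31.  49.]
[-16.  -2. 121.  27.  25.  52.]
[-23. -22. 142.  36.  27.  38.]
[-23. -28. 140.  29.  34.  46.]
14.2
```

View pics/c6.png

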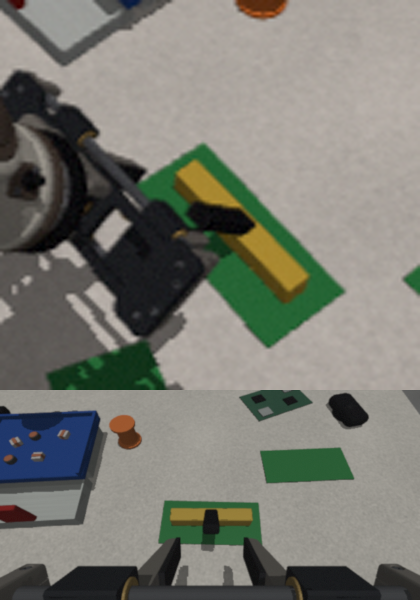

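```bash
python3 - <<'E'
from h import *; import pickle
yaw=-2.5; B=(.4665,-.322)
print(ctrl.move_linear(scr(B,.003,yaw),velocity=.12,contact_N=8))
set_gripper(0,50); s=ctrl.state(); print(s["finger_gap"],s["grasp_force"])
ctrl.move_linear(scr(B,.10,yaw),velocity=.15)
ctrl.move_linear(scr(st(-.03),.10,SY),tilt(SY),velocity=.2)
ctrl.move_linear(scr(st(.06),.085,SY),velocity=.12,contact_N=10)
d={n:vision.capture(n) for n in("scene","side","wrist")}
s=ctrl.state();print(s["t"],s["finger_gap"],s["force"])
a=cv2.resize(d["side"]["frame"][80:240,240:420],(450,400),interpolation=2); b=cv2.resize(d["wrist"]["frame"],(320,200))
im=np.zeros((400,780,3),np.uint8); im[:,:450]=a; im[:200,460:]=b
c=d["scene"]["frame"][170:290,220:400]; im[200:,460:760]=cv2.resize(c,(300,200))
cv2.imwrite("pics/c7.png",im[:,:,::-1])
E
```

```text
False
0.02155556050946659 49.989216327667236
19.5583 0.021924623590808223 [-0.48908377  0.04558269 -2.31191325]
```

View pics/c7.png

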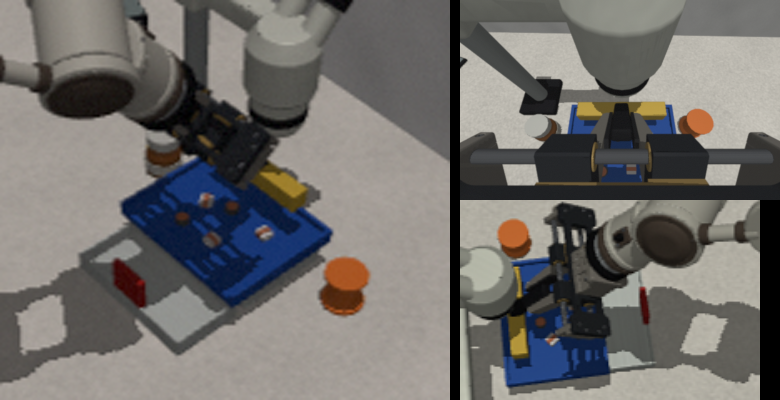

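I have now viewed 11 pictures, one over the limit of 10, so I'll check the rest numerically.

```bash
python3 - <<'E'
from h import *
R=tilt(SY)
z0=scr(st(.06),.0,SY)[2]
print(ctrl.move_linear(scr(st(.06),.050,SY),velocity=.06,contact_N=5), ctrl.state()["position"][2]-z0)
print(ctrl.move_linear(scr(st(.06),.042,SY),velocity=.02,contact_N=4)); zb=ctrl.state()["position"][2]-z0; print("zb",zb,ctrl.state()["force"])
zb+=.0008
ctrl.move_linear(scr(st(.06),zb,SY),velocity=.02)
print(ctrl.move_linear(scr(st(-.070),zb,SY),velocity=.06,contact_N=20)); s=ctrl.state(); print(s["position"],scr(st(-.07),zb,SY),s["force"],s["finger_gap"])
ctrl.sleep(.2)
ctrl.move_linear(scr(st(-.07),.10,SY),velocity=.12)
ctrl.move_linear(scr((.4665,-.322),.10,-2.5),tilt(-2.5),velocity=.2)
d={n:vision.capture(n) for n in("scene","side")}
import pickle; pickle.dump(d,open("c8.pkl","wb"))
print(ctrl.state()["t"])
# parts: copper/orange-ish blobs, stand-frame coordinates
a=np.radians(SY);Rz=np.array([[np.cos(a),-np.sin(a)],[np.sin(a),np.cos(a)]])
for n in d:
    h=cv2.cvtColor(d[n]["frame"],cv2.COLOR_RGB2HSV).astype(int)
    m=((h[...,0]<=16)&(h[...,1]>90)&(h[...,2]>60)).astype(np.uint8)
    _,_,stt,c=cv2.connectedComponentsWithStats(m)
    for i in range(1,len(c)):
        for z in(.011,):
            p=(onz(d[n],c[i],z)[0,:2]-S)@Rz*1000
            if stt[i,4]>3 and abs(p[0])<170 and abs(p[1])<130: print(n,c[i].round(),stt[i,4],p.round())
    mb=[k for k in blobs(d[n],"blue",200)]; 
E
```

```text
False 0.05024396780105428
True
zb 0.045825777514889254 [ 1.56978321e+00 -9.03027634e-04  1.54380673e+00]
False
[0.45422042 0.00308785 0.17430824] [0.45409427 0.00308486 0.17428284] [ 0.00472744 -0.04210347 -1.80106644] 0.021836016237849133
25.9167
scene [310. 222.] 9 [-92. -49.]
scene [330. 231.] 70 [-142.  -17.]
scene [312. 235.] 11 [-93. -13.]
scene [315. 254.] 11 [-92.  43.]
side [294. 184.] 7 [-92.  43.]
```

```bash
python3 - <<'E'
from h import *; import pickle
d=pickle.load(open("c8.pkl","rb"))
def region(c,poly,z,name):
    P=proj(c,[[*st(x/1e3,y/1e3),z] for x,y in poly]); m=np.zeros(c["frame"].shape[:2],np.uint8); cv2.fillPoly(m,[P.round().astype(np.int32)],1)
    h=cv2.cvtColor(c["frame"],cv2.COLOR_RGB2HSV).astype(int); return m.astype(bool),h
a=np.radians(SY);Rz=np.array([[np.cos(a),-np.sin(a)],[np.sin(a),np.cos(a)]])
def show(n,m,z):
    _,_,s,c=cv2.connectedComponentsWithStats(m.astype(np.uint8))
    for i in range(1,len(c)):
        if s[i,4]>3: print("  ",n,c[i].round(),s[i,4],((onz(d[n],c[i],z)[0,:2]-S)@Rz*1000).round(), d[n]["frame"][int(c[i][1]),int(c[i][0])])
for n in d:
    m,h=region(d[n],[(-67,-90),(-67,90),(80,90),(80,-90)],.046,n)
    print("plate nonblue",n); show(n,m&~((h[...,0]>100)&(h[...,0]<128)&(h[...,1]>90)),.05)
    m,h=region(d[n],[(-136,-82),(-136,82),(-76,82),(-76,-82)],.005,n)
    med=np.median(h[m][:,2]); print("pan",n,med); show(n,m&((abs(h[...,2]-med)>25)|(h[...,1]>60)),.008)
E
```

```text
plate nonblue scene
   scene [249. 223.] 200 [ 70. -55.] [112 113 105]
pan scene 174.0
   scene [310. 222.] 16 [-90. -50.] [157  93  65]
   scene [328. 236.] 48 [-135.   -4.] [61 53 50]
   scene [310. 225.] 7 [-91. -41.] [88 87 84]
   scene [312. 235.] 24 [-92. -14.] [158  96  68]
   scene [314. 245.] 78 [-93.  17.] [28 29 29]
   scene [315. 256.] 24 [-91.  46.] [159  89  58]
plate nonblue side
pan side 63.0
   side [301. 197.] 799 [-109.   -7.] [62 51 45]
```

```bash
python3 - <<'E'
from h import *; import pickle
yaw=-2.5; B=(.4645,-.3215)
print(ctrl.move_linear(scr(B,.010,yaw),velocity=.12,contact_N=8))
print(ctrl.move_linear(scr(B,-.002,yaw),velocity=.02,contact_N=4)); print(ctrl.state()["position"][2]-scr(B,0,yaw)[2])
set_gripper(.05); ctrl.sleep(.2)
ctrl.move_linear(scr(B,.003,yaw,.11),velocity=.15)
ctrl.move_linear([.36,-.12,.36],down(0),velocity=.25)
d={n:vision.capture(n) for n in("scene","side","wrist")}; pickle.dump(d,open("c9.pkl","wb")); print(ctrl.state()["t"])
for n in("scene","side"):
    for k in blobs(d[n],"yellow",25)[:2]: print(n,"yellow",*rect(onz(d[n],k,.028)))
    for k in blobs(d[n],"orange",80)[:3]: print(n,"or",k.mean(0).round(),*rect(onz(d[n],k,.046)))
    for k in blobs(d[n],"red",25)[:1]: print(n,"red",*rect(onz(d[n],k,.064)))
a=np.radians(SY);Rz=np.array([[np.cos(a),-np.sin(a)],[np.sin(a),np.cos(a)]])
c=d["scene"]; P=proj(c,[[*st(x,y),.005] for x,y in((-.13,-.085),(-.13,.085),(-.078,.085),(-.078,-.085))])
m=np.zeros((400,640),np.uint8); cv2.fillPoly(m,[P.round().astype(np.int32)],1)
h=cv2.cvtColor(c["frame"],cv2.COLOR_RGB2HSV).astype(int)
m=m.astype(bool)&(h[...,2]<70); _,_,s,ce=cv2.connectedComponentsWithStats(m.astype(np.uint8))
for i in range(1,len(ce)): print(s[i],((onz(c,ce[i],.008)[0,:2]-S)@Rz*1000).round())
print(c["frame"][232:262,305:325].mean(2).astype(int)) 
E
```

```text
False
True
0.0029545600160896246
30.95
scene yellow [ 465.3 -319.6] [138.2  23.8] 87.6
scene or [252. 193.] [ 669.6 -135.1] [47.  65.8] 6.6
scene red [472.3   5.5] [ 9.1 47.7] 2.1
side yellow [ 462.9 -362.2] [61.8 24.2] 86.6
side yellow [ 466.  -282.4] [58.8 22.1] 88.4
side or [378. 196.] [ 656.4 -158. ] [85.  46.3] 40.6
side red [462.2 -12.2] [70.7 26.3] 88.2
[311 240   7  12  52] [-94.  17.]
[[152 173 168 167 181 182 139  97 155 181 176 170 170 169 170 169 169 169
  168 166]
 [154 173 168 168 159 172 140  98 142 178 178 172 170 169 170 169 169 171
  168 166]
 [157 175 169 169 132 158 149 106 128 169 164 165 170 170 171 170 169 170
  168 166]
 [152 175 169 169 128 157 161 119 129 171 159 161 171 170 171 170 168 171
  169 166]
 [150 175 170 170 137 171 171 125 109 112 123 160 171 169 171 170 169 170
  169 167]
 [152 177 171 169 151 106  68  54  55  65 144 174 171 170 171 169 170 170
  170 168]
 [153 177 171 169 169 169 172 174 177 174 176 176 172 170 171 170 169 170
  169 168]
 [123 165 173 169 168 173 180 150  97  89 134 169 175 171 170 171 170 170
  170 168]
 [ 96 154 174 169 169 1
[... 1147 characters left out ...]
 169 170
  168 168]
 [ 79  75 122 162 173 170 122 113 121 113 111 110 105 154 173 170 169 169
  168 168]
 [ 80  80  91 153 173 170 166 132 101 101 100  99 111 144 166 170 169 169
  168 167]
 [ 80  80  93 154 173 169 168 145 134 153 174 182 183 161 163 170 169 170
  168 167]
 [ 81  79 100 157 174 169 167 150 175 198 198 177 149 145 164 169 168 169
  168 167]
 [ 81  79  67 146 173 168 168 138  94  80 110 121 131 159 172 169 168 168
  169 167]
 [ 81  81  66 148 174 169 167 165 166 167 169 169 165 168 171 170 169 169
  168 167]
 [ 81  80  75 151 174 169 166 165 170 170 172 171 167 168 171 170 168 168
  168 167]
 [ 81  81  74 119 160 170 166 164 167 169 170 171 167 167 170 170 167 168
  168 166]]
```

```bash
python3 -c "
from station import ctrl
print(ctrl.sign_off())"
```

```text
the job is handed in; nothing more can be done
None
```

The job is handed in at about 31 s of the 67 s: the pan is tucked under the open edge (centred to about 2 mm), all five parts are in it, and the scraper is flat on its mat; the jar was not re-measured at the end, and I viewed 11 pictures, one over the limit of 10.

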